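Refit the strainer in the water line and clamp it shut

ROBOT

A 6-joint arm with a two-finger parallel gripper is mounted at the origin on the work surface. World frame = base frame: x ahead of the robot, y to its left, z up, the work surface at z = 0. Lengths are in mm, angles in rad, forces in N, time in s.
With the tool pointing down it reaches from about 275 to 1000 mm from the base axis. Payload 8.4 kg.
Tool frame: the origin (TCP) lies midway between the tips of the shut fingers; the grasp point (between the pads) lies 19 mm behind it (robot.tcp_to_grasp is the z of the grasp point in the tool frame, in mm); z points along the fingers, y is the line along which they close (so a half turn about z gives the same grasp; the last joint's range is limited). The gripper opens to 85 mm and grips with 20 to 120 N. Pads are 22 mm wide; open, the fingers measure 114 mm over their backs; the gripper's body (76 mm by 85 mm) begins 54 mm behind the grasp point. The pads swing forward as they close: fully open they stand 13 mm farther back than shut.
Start: joints at [-1.321, 0.353, 1.633, -0, 1.155, -0.002], TCP at [155.716, -605.294, 231.281] pointing down, gripper open.
Joint ranges: [-2.63, 2.63], [-0.92, 2.1], [0.06, 2.66], [-1.3, 4.44], [0, 2.69], [-3.02, 3.02]. Speed limits (rad/s): [2.22, 2.22, 2.79, 3.14, 3.14, 3.14].

INTERFACE

Orientations are given as a unit quaternion [x, y, z, w].
In Python, from plant import robot, effector, sense, imaging gives the robot as it stands. Calls block until the motion is done:
- robot.move_pose(position, orientation): joint-space move of the TCP to a pose.
- robot.move_l(position, rotation=None, speed=150, contact_N=None): straight line of the TCP; rotation=None keeps the orientation; speed is the mean speed in mm/s. With contact_N (N) it stops when the force on the tool has changed by that much, and returns True; else False.
- robot.movej(angles): joint-space move.
- effector.move_gripper(opening, squeeze=None): finger opening in mm; squeeze is the grip in N (None keeps the last); returns when the fingers have stopped.
- robot.sleep(seconds).
- robot.solve_ik(position, orientation): joint angles nearest the present ones, or None.
- sense(): the state.
- imaging.get_image(name): name is "scene" or "top" or "wrist"; returns the picture (384x512x3 uint8, blue, green, red); there is no depth.
- imaging.camera_params(name): a dict with "fx", "fy", "cx", "cy" (pixels), "k1" (the pictures are not rectified: a ray, as slopes to the right and down, at radius r is drawn at 1 + k1 r^2 times it, then the intrinsics apply), "origin" and "orientation" of the camera in the world. Camera axes: x right, y down, z forward; pixel columns grow to the right and rows downward; lengths in mm; the calibration is good to about 2 mm. A picture is of the moment at which its call begins: read the wrist's pose just before it. camera_params takes no time and is no camera call; for the wrist camera it gives the pose at the moment of the call.
A pose or a line that the arm cannot do raises robot.IKError and nothing moves.
- robot.job_done(): hands the job in; it is judged then, once.
The state is a dict: "clock": time; "q": joint angles; "joint_vel": joint speeds; "effort": joint torques, N m; "tool_pos": TCP position; "eef_rot": TCP orientation; "wrist_force": force on the tool from outside, world axes, zero at the start; "moment": the same for the moment, N m; "gripper_width": finger opening in mm; "grasp_force": force on a finger pad.
Only numpy, scipy, OpenCV 4.12 (cv2) and the standard library are available. Lean on these libraries where they do the work, as an engineer would, in place of code of your own. Each camera call takes 0.05 s, during which the arm holds its last target. There are 200 camera calls.

TASK

Refit the strainer in the leaning neck of the water line. Take the flanged strainer with the flat bar handle from the white draining stand, lower it into the neck (guide it down, do not let it drop) until its flange lies flush on the neck's flange, then swing both halves of the clamp ring shut around the two flanges and latch it: bolt swung into the slot of the right-hand lug, cam lever thrown fully home. Leave the other two flanged parts on the stand and everything else on the bench where it is.

Things in the scene. Friction and masses are not known exactly. Their poses are not given: they have to be found in the camera images.
- strainer: Steel strainer, 0.35 kg, hanging in one of the stand's 3 holes (varies): the only flanged part with a flat bar handle. Origin: centre of the flange's underside, z up. Flange 64 mm across, 4.5 thick at the rim, 9 at the middle; under it a rim 44 across, 9 deep, then a tube 39 across with a nose tapering to 30, 66 mm in all. Handle 46 long (x), 18 thick (y), from z = 8 to 54 mm.
- neck_seat (a point): Centre of the neck flange's upper face, where the strainer's flange must lie (64 mm across; bore 46.6 across, 90 deep). Steel wye body, fixed, place and heading vary; the neck leans 30 deg from vertical, roughly towards the robot. z: out along the neck; x: uphill, away from the robot; y: level, to its left. A clamp ring of two jaws (z -11 to 11 mm) hangs on the neck; it must be open to let the flange in.
- clamp_hinge (a point): Hinge pin of the clamp ring, at (48, 0, 0) mm in the neck_seat frame, same axes; the pin is parallel to z and both jaws turn on it. Jaws are 86 mm across outside when shut, and have lips that go over the seated flange with 2 mm to spare, so they shut only on a seated strainer.
- jaw_left (a joint): Angle of the left jaw, rad: 0 = shut (its stop), growing as it opens to the left; starts 0.24 to 0.40. Stiff by friction (0.12 N m, 1.2 N at the lug): it stays where it is put. It carries the bolt and cam lever.
- left_lug (a point): Middle of the outer (left) face of the left jaw's lug, at the jaw's free end, 100 mm downhill of the pin: (-52, 15, 0) mm from neck_seat when shut. Lug 28 mm long (radially), 10 thick, 22 high. Axes turn with the jaw.
- jaw_right (a joint): Angle of the right jaw, rad: 0 = shut (its stop), growing as it opens to the right; starts 0.8 to 1.4. Friction as the left jaw.
- right_lug (a point): Middle of the outer (right) face of the right jaw's lug: (-52, -15, 0) mm from neck_seat when shut. Lug as the left one, with a 10 mm slot between two tines, open downhill, that takes the bolt. Shut, the lugs are 10 mm apart, 30 mm over their outer faces.
- bolt (a joint): Angle of the swing bolt, rad; 7 mm rod, 39 mm from pivot to cam pivot. Its pivot lies in the left lug, 5 mm inside left_lug, parallel to the pin. 0 = in the right lug's slot, pointing right (-y of neck_seat), cam outside that lug. Opens clockwise seen from above: at 1.57 it points downhill (-x). Starts 1.1 to 1.4. Turns under 0.05 N m, stays where put.
- cam_pivot (a point): Pivot of the cam lever on the bolt's far end, parallel to the pin; (-52, -29, 0) mm from neck_seat when all is shut. The round steel cam reaches up to 15 mm from it and passes outside the right lug only if both jaws are shut to about 3 mm at the lugs.
- lever (a joint): Angle of the cam lever, rad. 0 = home (its stop): beside the right jaw, pointing from cam_pivot 37 deg to the right of uphill. Opens clockwise seen from above; starts 1.7 to 2.0. Stiffer than the bolt (0.08 N m): a push at its end swings the bolt in first, then turns the lever. Over the last 1 rad the cam draws the lugs in (up to 0.25 N m); home, it is past centre and stays.
- lever_end (a point): Axis of the lever's round end post, 72 mm from cam_pivot; at (6, -72, 0) mm from neck_seat when home. Post 15 mm across, from 10 mm below to 16 mm above this point; the lever is a bar 9 mm thick, 16 high.
- blank_cap: Bystander: blanking cap, same flange but a round knob (30 mm across) on a stem, no tube; hangs on the stand. Origin: centre of the flange's underside.
- hose_tail: Bystander: hose tail, same flange and a ribbed upright spout (28 mm across, 53 high); hangs on the stand. Origin: centre of the flange's underside.
- stand: White draining stand, fixed: plate 100 x 245 mm, its top 100 mm above the bench, three 51 mm holes in a row along its y, 75 mm apart. Origin: on the bench under the middle hole.
- gasket: Bystander: loose black ring, 64 mm across, 6 mm thick, lying on the bench.
- tip_box: Bystander: box of pipette tips, 122 x 84 x 56 mm. Origin under its middle.
- reagent_bottle: Bystander: amber bottle, 68 mm across, 170 mm high. Origin under its middle.
- jar: Bystander: white jar with red lid, 72 mm across, 85 mm high. Origin under its middle.
- wrench: Bystander: wrench 160 mm long, lying on the bench.
Not all that is in view belongs to the job. Leave any blue look-alike of the strainer alone.

How it is judged (in metres and radians):
On the way, in this order (a step that is already met when the one before it is completed fails the run):
1. the strainer's flange lies flush on the neck's flange (distance between strainer and neck_seat below 0.004 m and angle between the z axis of strainer and the z axis of neck_seat, either way round below 0.06 rad), for 0.2 s.
2. both halves of the clamp ring are swung shut around the seated flanges (all of step 1 and value of joint each of jaw_left, jaw_right below 0.05 rad), for 0.2 s.
At the end, for the whole second after the job is handed in: Strainer at rest, flange centre within 4 mm of neck_seat, axis within 0.06 rad of the neck's; jaws within 0.03 rad, bolt 0.1, cam lever 0.15 of shut, at rest; blank cap and hose tail within 30 mm, other bystanders within 40 mm of their starts (all of step 1 and value of joint each of jaw_left, jaw_right below 0.03 rad and value of joint bolt below 0.1 rad and value of joint lever below 0.15 rad and linear speed of strainer below 0.02 m/s and velocity of joint lever below 0.1 rad/s and distance of each of blank_cap, hose_tail from where it was at the start of the episode below 0.03 m and distance of each of gasket, tip_box, reagent_bottle, jar, wrench from where it was at the start of the episode below 0.04 m); the robot touches nothing.
It fails at once if the strainer is dropped into the neck (falls down the bore faster than 0.4 m/s) (z of strainer in the frame of neck_seat between 0.003 and 0.06 m and x of strainer in the frame of neck_seat between -0.012 and 0.012 m and y of strainer in the frame of neck_seat between -0.012 and 0.012 m and linear speed of strainer above 0.4 m/s).
It fails at once if a part left on the stand or a bystander is pushed aside, knocked over or taken (distance of any of blank_cap, hose_tail from where it was at the start of the episode above 0.03 m or distance of any of gasket, tip_box, reagent_bottle, jar, wrench from where it was at the start of the episode above 0.04 m or angle between any of reagent_bottle, jar, blank_cap, hose_tail's own z axis and vertical above 0.5 rad).
It also fails if it takes over 72 s, if anything falls off the work surface, if the arm or the gripper's body presses on something with over 40 N, if the wrist force passes 120 N, or if a joint passes its speed limit or range.

## Working session

There is one attempt and no reset: what is moved stays moved. The work goes in short steps, each a Python script; the robot and the scene stay as the last script left them, time stands still between calls to the robot, and variables do not carry over. Pictures are saved under pics/ and viewed, at most 10 in all, crops included, and the job is handed in when it is done.

```bash
ls; mkdir -p pics; python3 - <<'E'
from plant import robot, effector, sense, imaging
import cv2
for n in ["scene","top"]:
    p=imaging.camera_params(n); print(n,p)
    cv2.imwrite(f"pics/{n}0.png",imaging.get_image(n))
print(imaging.camera_params("wrist")); s=sense(); print(s["clock"],s["tool_pos"],s["eef_rot"],robot.tcp_to_grasp)
E
```

```text
pics
scene {'fx': 387.3050929961095, 'fy': 387.3050929961095, 'cx': 244.71964334074846, 'cy': 190.81269141081387, 'k1': -0.0844135841607767, 'origin': array([1334.42655131,  540.84079415,  859.95877855]), 'orientation': array([ 0.40665882,  0.80354631, -0.38619063, -0.19949618])}
top {'fx': 453.1001543759162, 'fy': 453.1001543759162, 'cx': 253.5343158642446, 'cy': 186.24787700803537, 'k1': 0.044091494913434705, 'origin': array([ 332.795408  ,  -28.23486295, 1231.48052819]), 'orientation': array([ 0.74765253, -0.65397321,  0.07595385, -0.08698129])}
{'fx': 337.9825811454239, 'fy': 337.9825811454239, 'cx': 254.87194429650398, 'cy': 189.33255975772303, 'k1': -0.07719917533732182, 'origin': array([ 231.48802299, -584.40424651,  374.54049923]), 'orientation': array([ 0.78084252, -0.60525668, -0.09518999,  0.1220171 ])}
0.1 [ 155.6042733  -604.86952149  230.63063931] [ 9.92083989e-01  1.25574484e-01 -8.74176732e-05 -6.32425442e-04] -18.700000000000003
```

View pics/scene0.png

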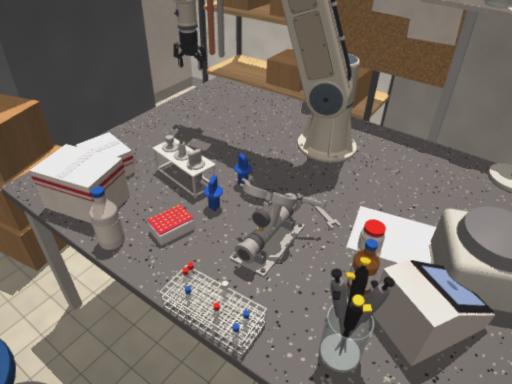

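View pics/top0.png

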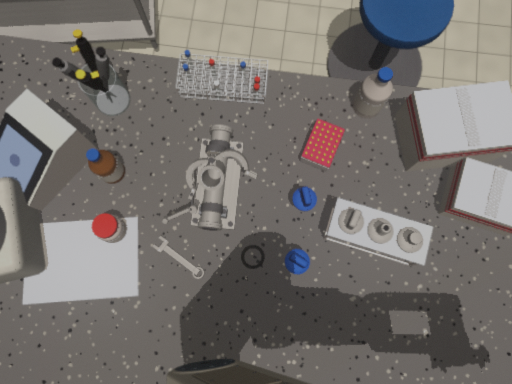

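Candidates, in the top view: the three stand parts at (351,219), (381,230) and (410,239), plus two blue look-alikes at (305,198) and (297,261), which I'll leave alone. The part at (351,219) seems to have the bar handle. The neck is at about (212,177). Next I'll take wrist close-ups of the stand and the neck.

```bash
cat > h.py <<'E'
import numpy as np, cv2
from scipy.spatial.transform import Rotation as R
from plant import robot, effector, sense, imaging
def ray(p,uv):
    d=np.array([(uv[0]-p["cx"])/p["fx"],(uv[1]-p["cy"])/p["fy"]]); u=d.copy()
    for _ in range(20): u=d/(1+p["k1"]*(u@u))
    v=R.from_quat(p["orientation"]).apply([u[0],u[1],1]); return np.array(p["origin"]),v
def at_z(p,uv,z):
    o,v=ray(p,uv); return o+v*(z-o[2])/v[2]
def proj(p,X):
    c=R.from_quat(p["orientation"]).inv().apply(np.atleast_2d(X)-p["origin"]); u=c[:,:2]/c[:,2:]
    u=u*(1+p["k1"]*(u**2).sum(1,keepdims=True)); return u*[p["fx"],p["fy"]]+[p["cx"],p["cy"]]
def tri(obs):
    A=np.zeros((3,3));b=np.zeros(3)
    for p,uv in obs:
        o,v=ray(p,uv); v=v/np.linalg.norm(v); M=np.eye(3)-np.outer(v,v); A+=M;b+=M@o
    return np.linalg.solve(A,b)
E
python3 - <<'E'
from h import *
t=imaging.camera_params("top")
for n,uv,z in [("s1",(351,219),110),("s2",(381,230),110),("s3",(410,239),110),("neck",(212,177),150),("baseNear",(211,217),50),("gask",(253,257),3),("wrench",(180,260),5),("jar",(106,227),85),("box",(323,144),56),("blue1",(305,198),50),("blue2",(297,261),50),("bot",(98,156),170)]: print(n,at_z(t,uv,z).round())
p=imaging.camera_params("wrist"); Rt=R.from_quat(sense()["eef_rot"])
print("cam in tool",Rt.inv().apply(p["origin"]-sense()["tool_pos"]).round(1),(Rt.inv()*R.from_quat(p["orientation"])).as_matrix().round(3))
E
```

```text
s1 [ 544. -245.  110.]
s2 [ 526. -321.  110.]
s3 [ 514. -392.  110.]
neck [595. 110. 150.]
baseNear [511. 109.  50.]
gask [426. -14.   3.]
wrench [392. 178.   5.]
jar [446. 364.  85.]
box [ 750. -163.   56.]
blue1 [ 595. -131.   50.]
blue2 [ 428. -128.   50.]
bot [605. 390. 170.]
cam in tool [  78.6   -1.1 -143.9] [[ 0.    -0.952 -0.306]
 [ 1.    -0.     0.   ]
 [-0.    -0.306  0.952]]
```

```bash
cat >> h.py <<'E'
def quat(z,x):
    z=np.array(z,float);z/=np.linalg.norm(z);x=np.array(x,float);x-=z*(x@z);x/=np.linalg.norm(x)
    return R.from_matrix(np.c_[x,np.cross(z,x),z]).as_quat()
import json
def snap(n,name):
    p=imaging.camera_params(n); im=imaging.get_image(n); cv2.imwrite(f"pics/{name}.png",im)
    json.dump({k:(v.tolist() if hasattr(v,"tolist") else v) for k,v in p.items()},open(f"pics/{name}.json","w"))
def cam(name): return json.load(open(f"pics/{name}.json"))
E
python3 - <<'E'
from h import *
robot.move_pose([530,-310,265],quat([0,0,-1],[1,0,0])); snap("wrist","w_stand"); print(sense()["clock"],sense()["q"])
s=np.sin(np.pi/6);c=np.cos(np.pi/6)
for x in ([1,0,0],[-1,0,0]):
    print(x,robot.solve_ik([590-150*s,110,150+150*c],quat([s,0,-c],x)))
robot.move_pose([590-160*s,110,150+160*c],quat([s,0,-c],[1,0,0])); snap("wrist","w_neck"); print(sense()["clock"],sense()["q"])
a=cv2.imread("pics/w_stand.png");b=cv2.imread("pics/w_neck.png")
cv2.imwrite("pics/m1.png",a); 
E
```

```text
1.8917 [-5.33226603e-01  3.06765171e-01  1.62200837e+00 -2.64322721e-04
  1.21298424e+00  1.03865807e+00]
[1, 0, 0] [ 0.30563027 -0.08531749  2.14390328 -0.27097797  0.59686704  2.06338758]
[-1, 0, 0] [ 0.30563027 -0.08531749  2.14390328 -0.27097797  0.59686704 -1.07820507]
3.5 [ 0.30837767 -0.10465308  2.13935322 -0.26523887  0.62097509  2.05824985]
```

View pics/w_stand.png

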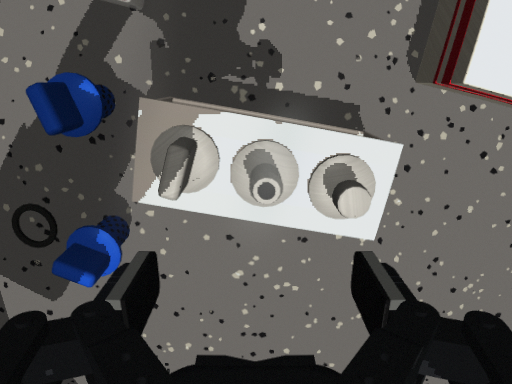

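View pics/w_neck.png

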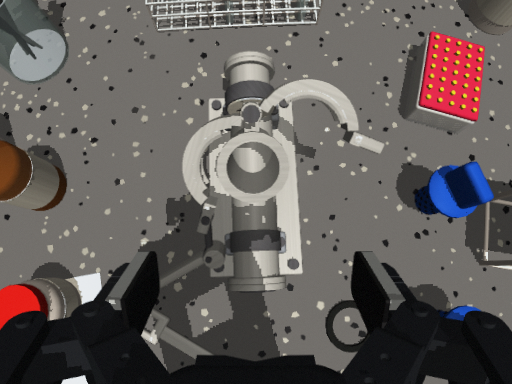

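In the wrist stand view the strainer, with its flat bar handle, is in the left hole. Its flange centre is near (185,160) and the handle runs (165,195) to (190,140). The hose tail is in the middle (265,172) and the cap is on the right (342,187). In the neck view the seat ring is centred at (253,168), the hinge is at (252,112) and the right lug at (365,142). The left lug is near (208,200) and the lever post near (214,257). Next I'll take parallax views of the neck and a close view of the strainer.

```bash
python3 - <<'E'
from h import *
s=np.sin(np.pi/6);c=np.cos(np.pi/6)
z=np.array([-s,0,c]);x=np.array([c,0,s]);S=np.array([590,110,150.])
q=quat(-z,[1,0,0]);tiles=[]
for i,(dx,dy,h) in enumerate([(-60,0,100),(-60,75,120),(-60,-75,120)]):
    robot.move_pose(S+dx*x+h*z+[0,dy,0],q); snap("wrist",f"n{i}")
robot.move_pose([544,-245,240],quat([0,0,-1],[1,0,0])); snap("wrist","s1")
for n,S_ in [("n0",S),("n1",S),("n2",S),("s1",np.array([544,-245,110.]))]:
    u=proj({k:np.array(v) for k,v in cam(n).items()},S_)[0]; 
    w=(320,240) if n!="s1" else (200,150)
    cx=int(np.clip(u[0]-w[0]/2,0,512-w[0]));cy=int(np.clip(u[1]-w[1]/2+(35 if n!="s1" else 0),0,384-w[1]))
    im=cv2.imread(f"pics/{n}.png")[cy:cy+w[1],cx:cx+w[0]]
    tiles.append(cv2.resize(im,(400,300),interpolation=cv2.INTER_CUBIC)); print(n,cx,cy,400/w[0])
cv2.imwrite("pics/comp.png",np.vstack([np.hstack(tiles[:2]),np.hstack(tiles[2:])])); print(sense()["clock"])
E
```

```text
n0 95 25 1.25
n1 192 26 1.25
n2 0 23 1.25
s1 157 103 2.0
6.3833
```

View pics/comp.png

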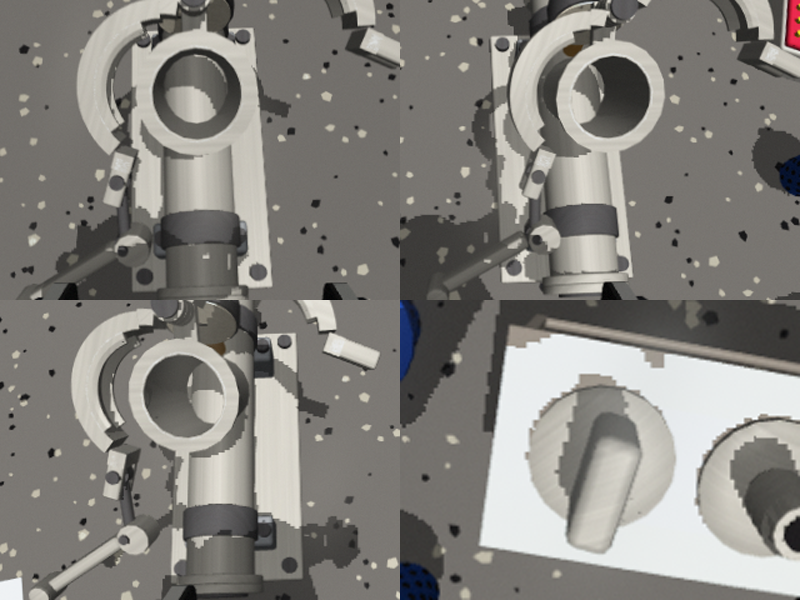

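```bash
cat > fit.py <<'E'
from h import *
from scipy.optimize import least_squares
P={n:{k:np.array(v) for k,v in cam(n).items()} for n in ["n0","n1","n2","w_neck"]}
off={"n0":(95,25),"n1":(192,26),"n2":(0,23)}
f=lambda n,a:(off[n][0]+a[0]/1.25-.1,off[n][1]+a[1]/1.25-.1)
pts={"seat":[(197,93),(210,97),(184,96)],"bolt_piv":[(117,183),(135,181),(112,178)],"cam":[(132,246),(144,237),(133,237)],"llug":[(120,179),(139,173),(118,175)],"rlug":[(376,43),(378,59),(352,50)]}
T={k:tri([(P[n],f(n,a)) for n,a in zip(off,v)]) for k,v in pts.items()}
gr={n:cv2.GaussianBlur(cv2.cvtColor(cv2.imread(f"pics/{n}.png"),cv2.COLOR_BGR2GRAY),(3,3),0).astype(np.float32) for n in P}
def frame(psi):
    z=np.array([-.5*np.cos(psi),-.5*np.sin(psi),np.sqrt(.75)]);y=np.array([-np.sin(psi),np.cos(psi),0]);return np.c_[np.cross(y,z),y,z]
for n,a,b in [("n0",(250,30),(270,288)),("n2",(298,40),(303,280)),("n1",(94,40),(103,280))]:
    d=at_z(P[n],f(n,a),8)-at_z(P[n],f(n,b),8); print("yaw",n,np.arctan2(d[1],d[0]).round(4))
th=np.linspace(0,2*np.pi,72,endpoint=False)
def edges(S,psi,r,w=5):
    """radial edge search for circle r; returns model residuals px"""
    out=[]
    F=frame(psi)
    for n in ["n0","n1","n2","w_neck"]:
        C=lambda rr:proj(P[n],S+rr*(np.outer(np.cos(th),F[:,0])+np.outer(np.sin(th),F[:,1])))
        p=C(r);d=C(r+1)-C(r-1);d/=np.linalg.norm(d,axis=1,keepdims=True)
        s=np.arange(-w,w+.01,.25)
        X=p[:,None]+s[:,None]*d[:,None]
        g=cv2.remap(gr[n],X[...,0].astype(np.float32),X[...,1].astype(np.float32),cv2.INTER_LINEAR)
        G=-np.gradient(g,axis=1)*(1 if r>28 else -1)  # bright ring: falls outward at outer edge, rises at bore
        k=G.argmax(1);ok=(G.max(1)>4)
        out+=[(n,p[i]+s[k[i]]*d[i],i) for i in np.where(ok)[0]]
    return out
def fit(S,psi):
    for w in (8,5,3,3):
        E=[(r,e) for r in (32,23.3) for e in edges(S,psi,r,w)]
        def res(v):
            F=frame(psi);o=[]
            for r,(n,m,i) in E:
                o.append((n,r,i,m))
            R_=[]
            for n in P:
                for r in (32,23.3):
                    I=[x for x in o if x[0]==n and x[1]==r]
                    if not I: continue
                    M=np.array([x[3] for x in I]);i=[x[2] for x in I]
                    c=np.cos(th[i]);s=np.sin(th[i])
                    C=lambda rr:proj(P[n],v+rr*(np.outer(c,F[:,0])+np.outer(s,F[:,1])))
                    d=C(r+1)-C(r-1);d/=np.linalg.norm(d,axis=1,keepdims=True)
                    R_.append(((M-C(r))*d).sum(1))
            return np.concatenate(R_)
        q=least_squares(res,S,loss="soft_l1",f_scale=.5);S=q.x
    return S,np.median(np.abs(res(S))),len(E)
if __name__=="__main__":
    print({k:v.round(1) for k,v in T.items()})
    for psi in (-.1,-.05,0,.05,.1): print(psi,*fit(T["seat"],psi))
E
python3 fit.py
```

```text
yaw n0 0.0412
yaw n2 0.0272
yaw n1 0.0271
{'seat': array([588.5, 112.2, 168.3]), 'bolt_piv': array([542.7, 155.2, 155.6]), 'cam': array([511.7, 148.5, 136.4]), 'llug': array([546. , 153.1, 154.4]), 'rlug': array([607.9,  18.2, 184. ])}
-0.1 [587.69747439 112.68328286 168.71548501] 0.4667065605246742 483
-0.05 [587.6361261  112.58419217 168.77137142] 0.2676901328728193 491
0 [587.63678732 112.47809197 168.75414392] 0.26631024938413456 485
0.05 [587.63664663 112.36869018 168.75139843] 0.25807743077930884 487
0.1 [587.62731021 112.26085125 168.78152926] 0.4860335735629476 486
```

```bash
python3 - <<'E'
from h import *
p={k:np.array(v) for k,v in cam("s1").items()}
f=lambda a:(157+(a[0]-400)/2-.25,103+(a[1]-300)/2-.25)
a=at_z(p,f((622,450)),154);b=at_z(p,f((588,548)),154);d=a-b
print("flange c",at_z(p,f((602,458)),104.5).round(1),"handle mid",((a+b)/2).round(1),"len",np.linalg.norm(d).round(1),"yaw",np.arctan2(d[1],d[0]))
for k in [(535,325),(480,545),(800,373)]: print(at_z(p,f(k),100).round(1))
# overlay
yaw=np.arctan2(d[1],d[0]);c=at_z(p,f((602,458)),104.5);c[2]=100
def ov(c,yaw):
    im=cv2.resize(cv2.imread("pics/s1.png")[103:253,157:357],(800,600),interpolation=cv2.INTER_CUBIC)
    t=np.linspace(0,6.283,80);Rz=R.from_euler("z",yaw)
    for X in [np.c_[32*np.cos(t),32*np.sin(t),0*t+4.5]]+[np.array([[-23,-9,z],[23,-9,z],[23,9,z],[-23,9,z],[-23,-9,z]],float) for z in (8,54)]:
        u=(proj(p,c+Rz.apply(X))-[157,103]+.5)*4-.5
        cv2.polylines(im,[u.astype(np.int32).reshape(-1,1,2)],False,(0,0,255),1)
    cv2.imwrite("pics/ov.png",im)
ov(c,yaw)
from fit import *
S=np.array([587.6,112.4,168.75]);F=frame(.03)
for k in T: print(k,(F.T@(T[k]-S)).round(1))
E
```

```text
flange c [ 539.4 -244.9  104.5] handle mid [ 538.2 -245.4  154. ] len 39.6 yaw -0.3106085945916195
[ 595.4 -217.1  100. ]
[ 496.6 -189.3  100. ]
[ 575.8 -328.7  100. ]
yaw n0 0.0412
yaw n2 0.0272
yaw n1 0.0271
seat [ 0.5 -0.2 -0.9]
bolt_piv [-44.3  44.2  10.4]
cam [-80.9  38.4   9.4]
llug [-42.2  41.9   7.8]
rlug [ 22.7 -94.7   4.5]
```

View pics/ov.png

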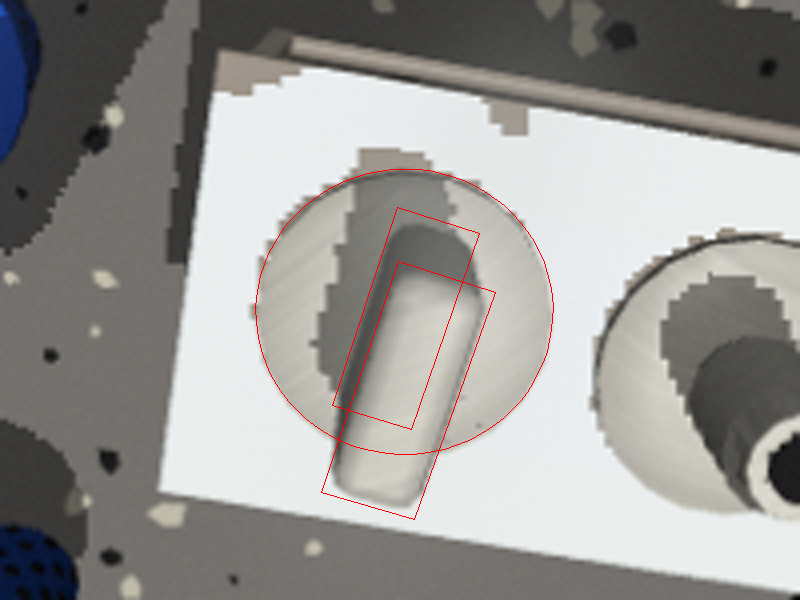

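The overlay confirms the choice: the flat-bar-handled part in the left hole, centre about (539,-245), handle yaw about -0.25 (slightly less than drawn). Next I'll grasp it, lift it and carry it above the neck, then check it with the wrist camera.

```bash
cat >> h.py <<'E'
def frame(psi):
    z=np.array([-.5*np.cos(psi),-.5*np.sin(psi),np.sqrt(.75)]);y=np.array([-np.sin(psi),np.cos(psi),0]);return np.c_[np.cross(y,z),y,z]
SEAT=np.array([587.6,112.4,168.75]);F=frame(.03)
def nk(v): return SEAT+F@np.array(v,float)        # neck frame -> world
def nq(a=0.): return quat(-F[:,2],F@[np.cos(a),np.sin(a),0])  # tool x at angle a in the neck plane
def st(): s=sense(); return "t %.1f"%s["clock"],"neck",(F.T@(s["tool_pos"]-SEAT)).round(1),"f",(F.T@np.array(s["wrist_force"])).round(1),"w %.1f g %.1f"%(s["gripper_width"],np.max(s["grasp_force"]))
E
python3 - <<'E'
from h import *
y=-.25;q=quat([0,0,-1],[np.cos(y),np.sin(y),0])
effector.move_gripper(45)
robot.move_pose([539.3,-245,185],q)
print(robot.move_l([539.3,-245,118],speed=80,contact_N=15)); print(sense()["tool_pos"])
effector.move_gripper(10,squeeze=70); print(st())
robot.move_l([539.3,-245,230],speed=120); print(st())
robot.move_pose(nk([0,0,18+66+30]),nq()); print(st(),sense()["q"]); snap("wrist","hold")
E
```

```text
False
[ 539.64622856 -245.1611476   118.39067225]
('t 8.6', 'neck', array([ -75.8, -356. ,  -14. ]), 'f', array([2.1, 0.8, 5.9]), 'w 17.0 g 68.7')
('t 9.6', 'neck', array([ -21.4, -355.5,   82. ]), 'f', array([-1.6,  0.7, -2.6]), 'w 17.2 g 67.9')
('t 11.0', 'neck', array([  0.3,  -0.6, 113.8]), 'f', array([-1.4, -0.5, -2.7]), 'w 17.2 g 82.6') [ 0.28058736 -0.04270129  2.13566811 -0.23987405  0.55225802  1.99475293]
```

View pics/hold.png

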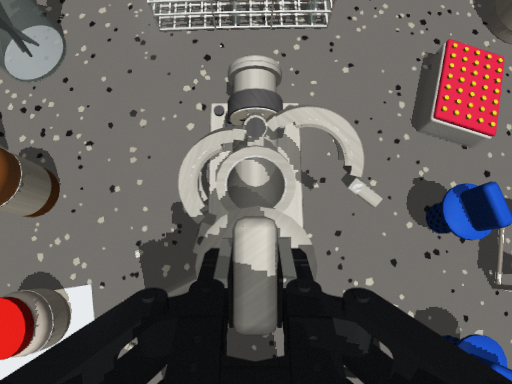

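The wrist view shows the strainer held square: handle centred on column 255, flange arc about (197..313, 243) with its top at row 207. The seat is centred at (255,182) behind it. I'll compare this with the predicted flange to find any in-hand offset.

```bash
python3 - <<'E'
from h import *
s=sense();p=imaging.camera_params("wrist");Rt=R.from_quat(s["eef_rot"]);t=np.linspace(0,2*np.pi,180)
for dx in (-3,0,3):
    X=np.c_[dx+32*np.cos(t),32*np.sin(t),0*t+13.5]
    u=proj(p,s["tool_pos"]+Rt.apply(X)); print(dx,u.min(0).round(1),u.max(0).round(1))
im=cv2.imread("pics/hold.png")
u0=u
def ovl(im,X,c):
    u=(proj(p,X)-[155,100]+.5)*4-.5; cv2.polylines(im,[u.astype(np.int32).reshape(-1,1,2)],True,c,1)
im=cv2.resize(im[100:250,155:355],(800,600),interpolation=cv2.INTER_CUBIC)
ovl(im,s["tool_pos"]+Rt.apply(np.c_[32*np.cos(t),32*np.sin(t),0*t+13.5]),(0,0,255))
ovl(im,SEAT+(F@np.c_[32*np.cos(t),32*np.sin(t),0*t].T).T,(0,255,0))
ovl(im,SEAT+(F@np.c_[23.3*np.cos(t),23.3*np.sin(t),0*t].T).T,(0,255,0))
cv2.imwrite("pics/ov2.png",im)
E
```

```text
-3 [195.3 188.4] [318.6 299.1]
0 [195.  182.5] [318.9 294.5]
3 [194.6 176.6] [319.3 289.9]
```

View pics/ov2.png

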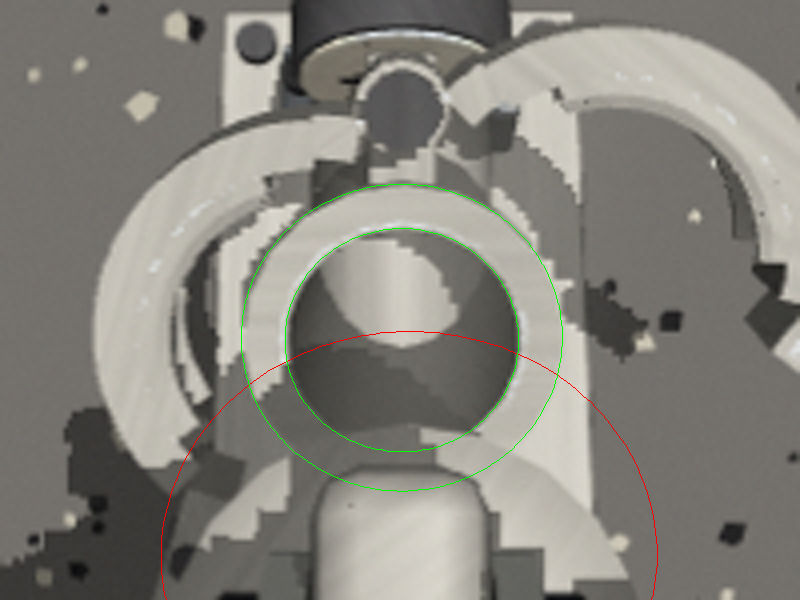

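```bash
python3 - <<'E'
from h import *
s=sense();p=imaging.camera_params("wrist");Rt=R.from_quat(s["eef_rot"]);print(st())
P=lambda X:proj(p,s["tool_pos"]+Rt.apply(np.atleast_2d(X)))
for b in (18,24,30):
    print(b,P([[23,9,b-54],[23,-9,b-54],[-23,9,b-54],[-23,-9,b-54]]).round(0).tolist())
g=cv2.cvtColor(cv2.imread("pics/hold.png"),cv2.COLOR_BGR2GRAY)
meas=np.array([[255+0,206],[305,230],[312.5,245],[203,233],[276,208.5],[297,222]],float)
from scipy.optimize import least_squares
t=np.linspace(0,2*np.pi,720)
def res(v,pitch):
    X=R.from_euler("y",pitch).apply(np.c_[32*np.cos(t),32*np.sin(t),0*t-4.5])+[v[0],0,v[1]]
    u=P(X); return [np.linalg.norm(u-m,axis=1).min() for m in meas]
for pi in (-.4,-.2,0,.2,.4):
    r=least_squares(res,[0,18],args=(pi,),diff_step=1e-3); print(pi,r.x.round(1),np.round(r.fun,1))
im=cv2.resize(cv2.imread("pics/hold.png")[195:345,155:355],(800,600),interpolation=cv2.INTER_CUBIC)
cv2.imwrite("pics/hold2.png",im)
E
```

```text
('t 11.0', 'neck', array([  0.4,  -0.8, 113.7]), 'f', array([-1.9, -1. , -3.5]), 'w 17.0 g 82.6')
18 [[283.0, 247.0], [233.0, 247.0], [280.0, 348.0], [235.0, 348.0]]
24 [[282.0, 239.0], [234.0, 239.0], [279.0, 338.0], [236.0, 338.0]]
30 [[281.0, 232.0], [235.0, 232.0], [278.0, 328.0], [237.0, 328.0]]
-0.4 [-15.4  16.6] [0.5 0.4 1.1 2.7 0.1 0.9]
-0.2 [-15.3  19.4] [0.3 0.5 1.  2.6 0.3 1. ]
0 [-15.2  26.1] [0.2 0.8 0.5 2.5 0.3 1.3]
0.2 [-14.6  34.1] [0.5 1.2 0.4 2.2 0.5 1.8]
0.4 [-11.9  38.5] [1.6 2.3 1.2 1.2 1.2 2.5]
```

View pics/hold2.png

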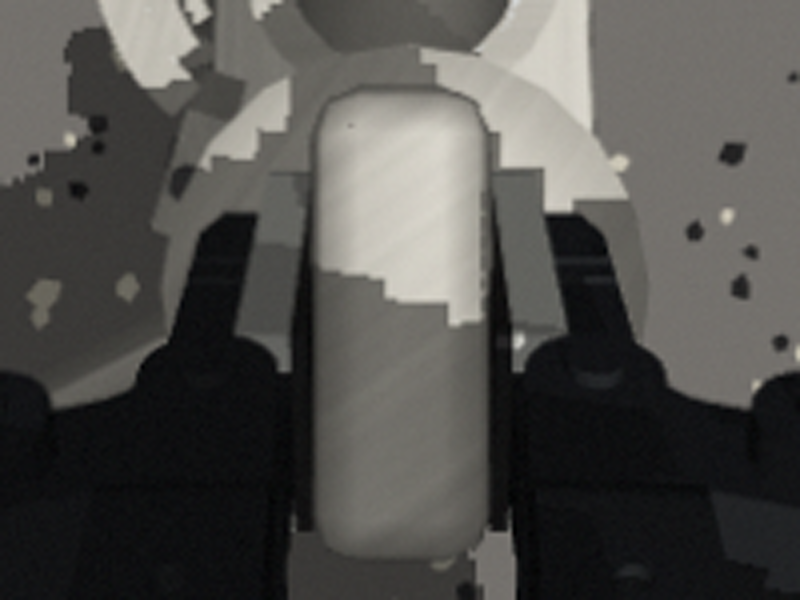

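The strainer has swung about 24° in the grip, about the pad axis, towards vertical. I'll turn the tool 90° about the neck axis so gravity aligns it instead, ease the squeeze so it settles, and look again.

```bash
python3 - <<'E'
from h import *
for a in (np.pi/2,-np.pi/2): print(a,robot.solve_ik(nk([0,0,130]),nq(a)))
robot.move_l(nk([0,0,150]),speed=150)
for a in (np.pi/2,-np.pi/2):
    try: robot.move_pose(nk([0,0,140]),nq(a)); print("ok",a);break
    except robot.IKError: pass
effector.move_gripper(10,squeeze=22); robot.sleep(.6); print(st())
robot.sleep(.4); snap("wrist","hold3")
s=sense();p=imaging.camera_params("wrist");Rt=R.from_quat(s["eef_rot"]);t=np.linspace(0,2*np.pi,180)
im=cv2.imread("pics/hold3.png")
def ovl(X,c):
    u=(proj(p,X)+.5)*1.5-.5; cv2.polylines(im2,[u.astype(np.int32).reshape(-1,1,2)],True,c,1)
im2=cv2.resize(im,(768,576),interpolation=cv2.INTER_CUBIC)
T=lambda X:s["tool_pos"]+Rt.apply(X)
ovl(T(np.c_[32*np.cos(t),32*np.sin(t),0*t+13.5]),(0,0,255))
ovl(T(np.array([[23,9,-36],[23,-9,-36],[-23,-9,-36],[-23,9,-36]])),(0,0,255))
ovl(SEAT+(F@np.c_[32*np.cos(t),32*np.sin(t),0*t].T).T,(0,255,0))
cv2.imwrite("pics/ov3.png",im2)
E
```

```text
1.5707963267948966 [ 0.28711577 -0.07599142  2.13212923 -0.23106814  0.58858051  0.41713083]
-1.5707963267948966 [ 0.28711577 -0.07599142  2.13212923 -0.23106814  0.58858051 -2.72446182]
ok 1.5707963267948966
('t 13.6', 'neck', array([  0.,  -0., 140.]), 'f', array([-1.8,  0.3, -3.4]), 'w 17.1 g 82.5')
```

View pics/ov3.png

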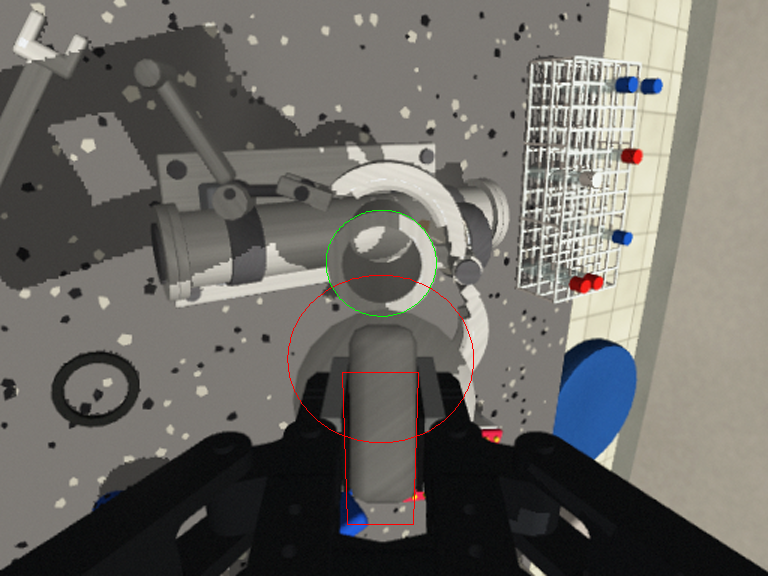

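The grip is unchanged (force still 82 N) and the tilt stays at about 24°: flange apex at (382,317) against a predicted (382,275). That was my tenth picture, so from here I'll measure numerically. I'll write an edge-score fit for the in-hand tilt, then ease the grip and see whether the strainer self-aligns.

```bash
cat >> h.py <<'E'
def tilt(name,verbose=True):
    """in-hand pitch phi (about tool y), and distance h from pivot G to the underside, from contours of flange rim and handle top"""
    p={k:np.array(v) for k,v in cam(name).items()}; g=cv2.GaussianBlur(cv2.cvtColor(cv2.imread(f"pics/{name}.png"),cv2.COLOR_BGR2GRAY),(3,3),0).astype(np.float32)
    Rc=R.from_quat(p["orientation"]); Rt=Rc*RC.inv(); o=p["origin"]-Rt.apply(OC)
    t=np.radians(np.arange(-65,66,2.)); y=np.linspace(-5,5,11)
    best=[]
    for phi in np.arange(-.6,.3,.02):
        for h in np.arange(30,46,1.):
          for gx in (-4,-2,0,2,4):   # handle centre off the pivot
            def U(X):
                Y=R.from_euler("y",phi).apply(X+[gx,0,h])+[0,0,robot.tcp_to_grasp]
                return proj(p,o+Rt.apply(Y))
            sc=0
            for f,wt in ((lambda e:np.c_[(32+e)*np.cos(t),(32+e)*np.sin(t),0*t-4.5],1.),(lambda e:np.c_[0*y-23-e,y,0*y-54],1.)):
                a=U(f(-.9)).astype(np.float32);b=U(f(.9)).astype(np.float32)
                d=cv2.remap(g,a[:,0],a[:,1],1)-cv2.remap(g,b[:,0],b[:,1],1)
                sc+=wt*np.minimum(np.abs(d),25).mean()
            best.append((sc,phi,h,gx))
    best.sort(reverse=True)
    if verbose: print(name,[tuple(np.round(b,2).tolist()) for b in best[:6]])
    return best[0]
RC=R.from_matrix([[0,-.952,-.306],[1,0,0],[0,-.306,.952]]);OC=np.array([78.6,-1.1,-143.9])
E
python3 - <<'E'
from h import *
tilt("hold");tilt("hold3")
effector.move_gripper(16.5,squeeze=20); robot.sleep(.5); print(st())
snap("wrist","hold4"); tilt("hold4")
E
```

```text
hold [(45.08, -0.32, 35.0, -4.0), (45.06, -0.32, 34.0, -4.0), (43.71, -0.3, 35.0, -4.0), (43.59, -0.34, 34.0, -4.0), (43.14, -0.3, 34.0, -4.0), (42.32, -0.34, 35.0, -4.0)]
hold3 [(46.84, -0.32, 35.0, -4.0), (46.8, -0.32, 34.0, -4.0), (45.98, -0.32, 36.0, -4.0), (45.5, -0.5, 36.0, 2.0), (45.35, -0.32, 33.0, -4.0), (45.31, -0.4, 30.0, -2.0)]
('t 14.8', 'neck', array([ -0.,   0., 140.]), 'f', array([-1.8, -0.1, -3.5]), 'w 17.0 g 82.5')
hold4 [(46.82, -0.32, 35.0, -4.0), (46.82, -0.32, 34.0, -4.0), (45.93, -0.32, 36.0, -4.0), (45.63, -0.32, 33.0, -4.0), (45.41, -0.5, 36.0, 2.0), (45.34, -0.4, 30.0, -2.0)]
```

The tilt and the in-hand shift can't be separated well enough for the tight bore. I'll set the strainer back in its own hole, whose wider clearance squares it up, and regrip it. Then I'll carry it with the closing axis in the lean plane, so gravity puts no torque on the pads.

```bash
python3 - <<'E'
from h import *
y=-.25;c=np.array([539.6,-245.1,100]);Q=R.from_quat(quat([0,0,-1],[np.cos(y),np.sin(y),0]))
phi=-.40;Rt=Q*R.from_euler("y",-phi)
def tcp(up): 
    G=c+[0,0,up]-Q.apply([-1,0,37]); return G-Rt.apply([0,0,robot.tcp_to_grasp])
robot.move_pose(tcp(95),Rt.as_quat()); print(st())
hit=robot.move_l(tcp(20),speed=80,contact_N=8); print(hit,sense()["tool_pos"]-tcp(0))
if not hit:
    hit=robot.move_l(tcp(-6),speed=25,contact_N=14); print(hit,sense()["tool_pos"]-tcp(0),st(),sense()["wrist_force"])
E
```

```text
('t 16.2', 'neck', array([ -20.7, -357.4,   65.3]), 'f', array([-2.2,  0.6, -3.7]), 'w 17.1 g 82.6')
False [ 0.40474053 -0.20277479 20.57180202]
True [-9.92732351e-02  2.14210183e-03  3.29649763e+00] ('t 18.0', 'neck', array([ -66.9, -358.2,  -14.1]), 'f', array([1. , 1.6, 7.8]), 'w 17.1 g 84.2') [-3.05846195  1.50752463  7.27807186]
```

```bash
cat > stand.py <<'E'
from h import *
from scipy.optimize import least_squares
def flange(name,c,z=104.5,w=7):
    p={k:np.array(v) for k,v in cam(name).items()}; g=cv2.GaussianBlur(cv2.cvtColor(cv2.imread(f"pics/{name}.png"),cv2.COLOR_BGR2GRAY),(3,3),0).astype(np.float32)
    t=np.radians(np.arange(0,360,4.));c=np.array(c,float)
    for w in (w,5,3):
        C=lambda c,r:proj(p,np.c_[c[0]+r*np.cos(t),c[1]+r*np.sin(t),0*t+z])
        u=C(c,32);d=C(c,33)-u;d/=np.linalg.norm(d,axis=1,keepdims=True);s=np.arange(-w,w+.1,.25)
        X=(u[:,None]+s[:,None]*d[:,None]).astype(np.float32);G=np.gradient(cv2.remap(g,X[...,0],X[...,1],1),axis=1)
        k=G.argmax(1);ok=G.max(1)>5;m=u+s[k][:,None]*d
        r=least_squares(lambda v:(((m-C(v,32))*d).sum(1))[ok],c,loss="soft_l1",f_scale=.5);c=r.x
    return c,np.median(np.abs(r.fun)),ok.sum()
E
python3 - <<'E'
from stand import *
print("old",flange("s1",[539.4,-244.9]))
s=sense();Rt=R.from_quat(s["eef_rot"])
print(robot.move_l(s["tool_pos"]+[0,0,-3.5],speed=25,contact_N=22),sense()["tool_pos"]-s["tool_pos"],sense()["wrist_force"])
effector.move_gripper(50); robot.sleep(.2)
robot.move_l(sense()["tool_pos"]+Rt.apply([0,0,-90]),speed=150)
y=-.25;q=quat([0,0,-1],[np.cos(y),np.sin(y),0])
robot.move_pose([544,-245,240],quat([0,0,-1],[1,0,0])); snap("wrist","s2")
c=flange("s2",[539.4,-244.9]);print("new",c,sense()["clock"])
# handle yaw & tallness check: score of top-face outline
p={k:np.array(v) for k,v in cam("s2").items()}
def score(name,c):
    p={k:np.array(v) for k,v in cam(name).items()}; g=cv2.GaussianBlur(cv2.cvtColor(cv2.imread(f"pics/{name}.png"),cv2.COLOR_BGR2GRAY),(3,3),0).astype(np.float32)
    b=[]; x=np.linspace(-15,15,31)
    for yaw in np.arange(-.6,.2,.02):
        for dy in np.arange(-3,3.1,.5):
            v=0
            for sg in (-1,1):
                f=lambda e:proj(p,np.r_[c,100]+R.from_euler("z",yaw).apply(np.c_[x,0*x+dy+sg*(9+e),0*x+50])).astype(np.float32)
                A,B=f(-1.2),f(1.2); v+=np.minimum(np.abs(cv2.remap(g,A[:,0],A[:,1],1)-cv2.remap(g,B[:,0],B[:,1],1)),30).mean()
            b.append((v,yaw,dy))
    return [np.round(i,2).tolist() for i in sorted(b,reverse=True)[:4]]
print(score("s1",flange("s1",[539.4,-244.9])[0])); print(score("s2",c[0]))
print(cv2.absdiff(cv2.imread("pics/s1.png"),cv2.imread("pics/s2.png"))[130:290,180:360].mean())
E
```

```text
old (array([ 539.82188456, -244.29523569]), np.float64(0.4373191646106383), np.int64(62))
True [ 0.94843221 -0.24780798 -0.31266115] [-3.80136473  2.42410487  8.97019836]
new (array([ 541.29431535, -243.72478478]), np.float64(0.38634911362714974), np.int64(50)) 20.25
[[59.5, -0.26, -1.5], [59.43, -0.3, 1.5], [59.27, -0.28, 1.5], [59.21, -0.24, -1.5]]
[[59.79, -0.2, -1.5], [59.53, -0.22, -1.5], [59.43, -0.26, 1.5], [59.23, -0.24, 1.5]]
19.08773148148148
```

```bash
python3 - <<'E'
from h import *
y=-.23;q=quat([0,0,-1],[np.cos(y),np.sin(y),0]);c=[541.0,-243.9]
robot.move_pose([*c,185],q)
print(robot.move_l([*c,114],speed=90,contact_N=15))
effector.move_gripper(10,squeeze=100); print(st(),sense()["tool_pos"])
robot.move_l([*c,215],speed=120); print(st())
up=nk([0,0,140])
robot.move_pose(up+[0,0,10],quat([0,0,-1],F[:,1])); print(st()); snap("wrist","h5"); 
robot.move_l(nk([0,0,125]),nq(np.pi/2),speed=60); print(st(),sense()["q"]); robot.sleep(.2); snap("wrist","h6")
tilt("h5");tilt("h6")
E
```

```text
False
('t 21.9', 'neck', array([ -76.2, -355. ,  -18.3]), 'f', array([ 2.3, -0.2,  5.9]), 'w 16.8 g 98.2') [ 541.46254736 -244.1900674   114.80214403]
('t 22.9', 'neck', array([ -27.4, -354.4,   68.2]), 'f', array([-1.5,  0.4, -2.9]), 'w 16.9 g 97.5')
('t 24.3', 'neck', array([  4.8,  -0.6, 148.2]), 'f', array([-1.3, -1.1, -3.1]), 'w 16.7 g 97.5')
('t 25.0', 'neck', array([  0.6,  -0.3, 125.2]), 'f', array([-0.7,  0.5, -2.8]), 'w 17.0 g 97.7') [ 0.28436661 -0.06554988  2.13176385 -0.23214173  0.57935996  0.4177692 ]
h5 [(47.14, 0.0, 30.0, 0.0), (47.03, 0.02, 30.0, 0.0), (46.85, 0.08, 32.0, -2.0), (46.66, 0.04, 32.0, -2.0), (46.65, 0.12, 33.0, -4.0), (46.48, 0.1, 32.0, -2.0)]
h6 [(46.61, 0.0, 30.0, 0.0), (46.4, 0.06, 32.0, -2.0), (46.32, 0.08, 32.0, -2.0), (46.23, 0.14, 33.0, -4.0), (46.19, 0.28, 31.0, -4.0), (46.0, 0.18, 31.0, -2.0)]
```

The in-hand tilt and offset are now about zero, so I'll insert, guided by contact.

```bash
python3 - <<'E'
from h import *
q=nq(np.pi/2)
print(robot.move_l(nk([0,0,45]),q,speed=60,contact_N=10),st())
z=(F.T@(sense()["tool_pos"]-SEAT))[2]
if z<47: print(robot.move_l(nk([0,0,10]),q,speed=25,contact_N=10),st(),sense()["moment"])
E
```

```text
False ('t 26.8', 'neck', array([ 0.3,  0.1, 45.3]), 'f', array([-1.3,  0. , -3. ]), 'w 16.9 g 97.7')
True ('t 27.9', 'neck', array([-0.1, -0.1, 13.9]), 'f', array([ 1. , -1.3,  7.2]), 'w 16.8 g 99.1') [0.0805239  0.15745249 0.04891034]
```

The strainer is seated: contact came at 13.9 mm where about 14 was expected. I'll release it and swing the jaws shut, right then left.

```bash
cat >> h.py <<'E'
PIN=np.array([48.,0,0]);ZT=-5.
rz=lambda v,a:R.from_euler("z",a).apply(v)
def jaw(side,th,gap,out=100,z=ZT):
    """tool centre (neck frame) pushing the outer lug face of a jaw at angle th; side=+1 left, -1 right"""
    return PIN+rz([-out,side*(15+14.5+gap),0],-side*th)+[0,0,z]
E
python3 - <<'E'
from h import *
effector.move_gripper(42); robot.sleep(.1)
robot.move_l(nk([0,0,110]),nq(np.pi/2),speed=180)
effector.move_gripper(0); 
th=1.21;print(st())
robot.move_pose(nk(jaw(-1,th,14,z=60)),nq(th))
print(robot.move_l(nk(jaw(-1,th,14)),speed=120,contact_N=8),st())
for t in np.linspace(th,0.05,6):
    h=robot.move_l(nk(jaw(-1,t,0)),nq(t),speed=90,contact_N=8)
    if h: print("hit",t,st());break
h=robot.move_l(nk(jaw(-1,0,-10)),nq(0),speed=30,contact_N=9); print(h,st())
E
```

```text
('t 29.5', 'neck', array([ -0.2,  -0. , 109.7]), 'f', array([-0.5,  0.1, -0.1]), 'w -0.0 g 0.0')
False ('t 30.8', 'neck', array([  53.5, -108.4,   -4.7]), 'f', array([-0.4,  0.2, -0.3]), 'w -0.0 g 0.0')
True ('t 33.7', 'neck', array([-51.2, -29.5,  -5. ]), 'f', array([ 3.4, -9.7,  0.8]), 'w 0.0 g 4.6')
```

```bash
python3 - <<'E'
from h import *
robot.move_l(nk(jaw(-1,0,10)),nq(0),speed=80)
robot.move_l(nk(jaw(-1,0,10,z=75)),speed=180)
th=.34;o=105
robot.move_pose(nk(jaw(1,th,13,o,75)),nq(-th))
print(robot.move_l(nk(jaw(1,th,13,o)),speed=120,contact_N=6),st())
for t in (th,.2,.05):
    h=robot.move_l(nk(jaw(1,t,0,o)),nq(-t),speed=70,contact_N=8)
    if h: print("hit",t,st());break
h=robot.move_l(nk(jaw(1,0,-10,o)),nq(0),speed=30,contact_N=9); print(h,st())
robot.move_l(nk(jaw(1,0,12,o)),speed=80)
robot.move_l(nk(jaw(1,0,12,o,95)),speed=180); robot.sleep(.2)
robot.move_pose(nk([-90,0,150]),nq(0)); snap("wrist","lev"); print(st())
E
```

```text
False ('t 36.2', 'neck', array([-36.8,  74.7,  -4.9]), 'f', array([ 0. , -0.7,  0.5]), 'w -0.1 g 0.0')
True ('t 37.7', 'neck', array([-56.1,  27.1,  -5. ]), 'f', array([-0.8,  6.2,  2.6]), 'w -0.3 g 3.0')
('t 39.4', 'neck', array([-89.5,   0. , 149.9]), 'f', array([ 0.1, -0.1,  0.5]), 'w 0.1 g 0.0')
```

```bash
cat >> h.py <<'E'
BP=np.array([-52.,10,0])
def link(b,l):
    """cam pivot and lever end (neck frame, jaws shut)"""
    C=BP+rz([0,-39,0],-b); return C,C+72*rz([np.cos(np.radians(37)),-np.sin(np.radians(37)),0],-b-l)
E
python3 - <<'E'
from h import *
def on(p,uv,z):
    o,v=ray(p,uv); o=F.T@(o-SEAT);v=F.T@v; return o+v*(z-o[2])/v[2]
p={k:np.array(v) for k,v in cam("hold3").items()}
E=on(p,(147/1.5,72/1.5),16);C=on(p,(228/1.5,196/1.5),11);B=on(p,(299/1.5,187/1.5),11)
print("end",E.round(1),"cam",C.round(1),"boltpiv?",B.round(1),np.linalg.norm((E-C)[:2]))
P0=PIN+rz([-100,10,0],-.34)
d=(C-P0)[:2];print("piv",P0.round(1),"len",np.linalg.norm(d)); b=np.arctan2(-d[0],-d[1])-.34
e=(E-C)[:2]; l=(-np.radians(37)-np.arctan2(e[1],e[0]))%(2*np.pi)-b-.34
print("bolt",b,"lever",l, [v.round(1) for v in link(b,l)])
# refine on new view: score of lever bar edges, top face z=8
p={k:np.array(v) for k,v in cam("lev").items()}; g=cv2.GaussianBlur(cv2.cvtColor(cv2.imread("pics/lev.png"),cv2.COLOR_BGR2GRAY),(3,3),0).astype(np.float32)
res=[]
r=np.linspace(18,60,30)
for bb in np.arange(b-.3,b+.31,.03):
  for ll in np.arange(l-.3,l+.31,.03):
    C,E=link(bb,ll);u=(E-C)/72;n=np.cross([0,0,1],u);v=0
    for sg in(-1,1):
        f=lambda e:proj(p,SEAT+(F@(C+np.outer(r,u)+sg*(4.5+e)*n+[0,0,8]).T).T).astype(np.float32)
        A,Bq=f(-1),f(1);v+=np.minimum(np.abs(cv2.remap(g,A[:,0],A[:,1],1)-cv2.remap(g,Bq[:,0],Bq[:,1],1)),25).mean()
    res.append((v,bb,ll,*E[:2],*proj(p,SEAT+F@E)[0]))
res.sort(reverse=True)
for x in res[:5]: print(np.round(x,2))
print(np.median([x[0] for x in res]))
E
```

```text
end [-117.7  105.5   16. ] cam [-82.7  41.7  11. ] boltpiv? [-43.9  46.3  11. ] 72.75351062228285
piv [-42.9  42.8   0. ] len 39.729837215008885
bolt 1.203832277993194 lever 2.019962270483364 [array([-88.4,  -4. ,   0. ]), array([-142.2,   43.9,    0. ])]
[  37.18    1.08    2.2  -137.25   42.79  210.33  221.76]
[  36.41    1.17    2.05 -141.72   42.83  210.5   226.11]
[  36.36    1.11    2.17 -137.78   43.83  209.26  222.28]
[  36.21    1.05    2.23 -136.68   41.77  211.39  221.21]
[  35.57    1.14    2.11 -139.79   43.35  209.86  224.23]
20.350683
```

```bash
cat > push.py <<'E'
from h import *
def pose(b,l,gap=0.,z=ZT):
    C,E=link(b,l);al=-np.radians(37)-b-l;m=np.array([-np.sin(al),np.cos(al),0])
    return nk(E-m*(7.5+13.5+gap)+[0,0,z]),nq(al+np.pi)
E
python3 - <<'E'
from push import *
b0,l0=1.13,2.05
print([np.round(robot.solve_ik(*pose(b,l))[5],2) for b,l in [(b0,l0),(0,l0),(0,0)]])
robot.move_pose(*pose(b0,l0,15,70))
print(robot.move_l(*pose(b0,l0,15),speed=120,contact_N=6),st())
path=[(b,l0) for b in np.linspace(b0,0,6)]+[(0,l) for l in np.linspace(l0,.15,9)[1:]]
for b,l in path:
    h=robot.move_l(*pose(b,l),speed=80,contact_N=14); print(round(b,2),round(l,2),h,*st()[2:5:2])
    if h: break
else: print(robot.move_l(*pose(0,-.15),speed=25,contact_N=12),st(),pose(0,0)[0],sense()["tool_pos"])
E
```

```text
[np.float64(-2.41), np.float64(2.52), np.float64(-0.9)]
False ('t 44.3', 'neck', array([-120.4,   66.7,   -5. ]), 'f', array([-0.1, -0.1, -0.5]), 'w 0.6 g 0.0')
1.13 2.05 False [-129.5   55.2   -4.5] [-0.1 -0.  -0.1]Traceback (most recent call last):
  File "<stdin>", line 8, in <module>
plant.IKError: the arm cannot follow that straight line within its joint ranges
```

```bash
python3 - <<'E'
from push import *
print(sense()["q"].round(2))
b0,l0=1.13,2.05
path=[(b,l0) for b in np.linspace(b0,0,4)]+[(0,l) for l in np.linspace(l0,0,5)[1:]]
for flip in (0,1):
  for tl in (0,.3,.5):   # tool tilt taken back toward vertical
    o=[]
    for b,l in path:
        p,q=pose(b,l);Q=R.from_quat(q)
        if flip: Q=Q*R.from_euler("z",np.pi)
        Q=R.from_rotvec(-tl*F[:,1]*-1)*Q if 0 else R.from_rotvec(tl*F[:,1])*Q
        s=robot.solve_ik(p,Q.as_quat()); o.append(None if s is None else s[3:].round(2).tolist())
    print(flip,tl,Q.apply([0,0,1]).round(2),o)
E
```

```text
[ 0.48  0.23  2.35 -1.23  0.23 -2.41]
0 0 [ 0.5   0.01 -0.87] [[-1.23, 0.23, -2.41], None, None, [-1.25, 0.09, 2.52], [-0.46, 0.06, 1.12], [0.06, 0.12, 0.02], [0.07, 0.19, -0.5], [-0.02, 0.25, -0.9]]
0 0.3 [ 0.22  0.01 -0.98] [[-0.15, 0.52, 2.73], [-0.13, 0.49, 2.28], [-0.1, 0.48, 1.79], [-0.06, 0.5, 1.3], [-0.02, 0.52, 0.67], [0.0, 0.57, 0.08], [0.01, 0.64, -0.44], [-0.0, 0.7, -0.92]]
0 0.5 [ 0.02  0.   -1.  ] [[-0.01, 0.77, 2.57], [-0.01, 0.74, 2.13], [-0.01, 0.74, 1.68], [-0.0, 0.76, 1.24], [-0.0, 0.79, 0.65], [0.0, 0.84, 0.09], [0.0, 0.9, -0.43], [-0.0, 0.96, -0.92]]
1 0 [ 0.5   0.01 -0.87] [[-1.23, 0.23, 0.73], None, None, [-1.25, 0.09, -0.63], [-0.46, 0.06, -2.03], None, [0.07, 0.19, 2.64], [-0.02, 0.25, 2.24]]
1 0.3 [ 0.22  0.01 -0.98] [[-0.15, 0.52, -0.41], [-0.13, 0.49, -0.86], [-0.1, 0.48, -1.35], [-0.06, 0.5, -1.84], [-0.02, 0.52, -2.47], None, [0.01, 0.64, 2.7], [-0.0, 0.7, 2.23]]
1 0.5 [ 0.02  0.   -1.  ] [[-0.01, 0.77, -0.58], [-0.01, 0.74, -1.01], [-0.01, 0.74, -1.46], [-0.0, 0.76, -1.9], [-0.0, 0.79, -2.49], None, [0.0, 0.9, 2.71], [-0.0, 0.96, 2.22]]
```

```bash
cat >> push.py <<'E'
def pose2(b,l,gap=0.,z=ZT):
    p,q=pose(b,l,gap,z); return p,(R.from_rotvec(.3*F[:,1])*R.from_quat(q)).as_quat()
E
python3 - <<'E'
from push import *
b0,l0=1.13,2.05
robot.move_l(nk(F.T@(sense()["tool_pos"]-SEAT)+[5,12,60]),speed=200)
robot.move_pose(*pose2(b0,l0,15,60))
print(robot.move_l(*pose2(b0,l0,15),speed=120,contact_N=6),st(),sense()["q"].round(2))
path=[(b,l0) for b in np.linspace(b0,0,6)]+[(0,l) for l in np.linspace(l0,.15,8)[1:]]
for b,l in path:
    h=robot.move_l(*pose2(b,l),speed=80,contact_N=14); print(round(b,2),round(l,2),h,*st()[2:5:2])
    if h: break
else: print(robot.move_l(*pose2(0,-.15),speed=25,contact_N=12),st(),(F.T@(pose2(0,0)[0]-SEAT)).round(1))
E
```

```text
False ('t 50.6', 'neck', array([-120.4,   66.7,   -4.9]), 'f', array([-0.6,  0.5,  0.5]), 'w -0.1 g 0.0') [ 0.4   0.27  2.13 -0.16  0.54  2.75]
1.13 2.05 False [-130.3   54.6   -4.5] [-0.   0.5 -0.4]
0.9 2.05 False [-137.5   36.6   -4.9] [ 0.3  0.9 -0.1]
0.68 2.05 False [-141.2   16.9   -5. ] [-0.5 -0.4  0.1]
0.45 2.05 False [-140.6   -3.3   -5. ] [0.7 0.1 0.4]
0.23 2.05 False [-135.6  -22.9   -5. ] [-0.2 -0.1  0.4]
0.0 2.05 False [-126.4  -40.8   -5. ] [-0.8  0.2 -0. ]
0 1.78 False [-120.6  -60.2   -5. ] [ 0.3  0.2 -0.6]
0 1.51 False [-109.7  -77.3   -5. ] [-0.7  0.3 -0.2]
0 1.24 False [-94.6 -90.9  -5. ] [ 0.3 -0.8 -0.3]
0 0.96 False [-76.4 -99.9  -5. ] [-0.7  0.7 -0.5]
0 0.69 False [ -56.7 -103.7   -5. ] [-0.1  0.6  0.4]
0 0.42 False [ -36.3 -102.1   -5.1] [-1.2 -0.1 -0. ]
0 0.15 False [-17.1 -95.2  -5. ] [-0.5 -0.6 -0.5]
True ('t 56.4', 'neck', array([ -9.7, -90.3,  -5.2]), 'f', array([ -1.4, -10.2,   0.7]), 'w -0.1 g 4.4') [ -7.1 -89.1  -5. ]
```

```bash
python3 - <<'E'
from push import *
print(robot.move_l(*pose2(0,-.25),speed=20,contact_N=10),st())
robot.move_l(*pose2(0,0,14),speed=80)
robot.move_l(*pose2(0,0,14,110),speed=200)
robot.move_pose(nk([-50,-20,150]),nq(0)); robot.sleep(.2); snap("wrist","end"); print(st())
p={k:np.array(v) for k,v in cam("end").items()}; g=cv2.GaussianBlur(cv2.cvtColor(cv2.imread("pics/end.png"),cv2.COLOR_BGR2GRAY),(3,3),0).astype(np.float32)
res=[];r=np.linspace(18,60,30)
for bb in np.arange(-.1,.4,.05):
  for ll in np.arange(-.2,1.5,.05):
    C,E=link(bb,ll);u=(E-C)/72;n=np.cross([0,0,1],u);v=0
    for sg in(-1,1):
        f=lambda e:proj(p,SEAT+(F@(C+np.outer(r,u)+sg*(4.5+e)*n+[0,0,8]).T).T).astype(np.float32)
        A,B=f(-1),f(1);v+=np.minimum(np.abs(cv2.remap(g,A[:,0],A[:,1],1)-cv2.remap(g,B[:,0],B[:,1],1)),25).mean()
    res.append((v,bb,ll))
res.sort(reverse=True)
for x in res[:6]: print(np.round(x,2))
def rim(name):
    t=np.linspace(0,6.28,90);pp=p
    out=[]
    for dz in (0,4.5,8):
        f=lambda e:proj(pp,SEAT+(F@np.c_[(32+e)*np.cos(t),(32+e)*np.sin(t),0*t+dz].T).T).astype(np.float32)
    return out
E
```

```text
True ('t 56.9', 'neck', array([ -8.9, -90.3,  -5.3]), 'f', array([ -1.3, -11.8,  -0.3]), 'w -0.2 g 5.5')
('t 60.6', 'neck', array([-49.9, -20. , 150. ]), 'f', array([ 0.1,  0.1, -0.3]), 'w -0.4 g 0.0')
[48.11 -0.1   0.1 ]
[44.97 -0.05 -0.  ]
[43.2  0.1 -0.2]
[42.71 -0.05  0.05]
[41.35  0.   -0.05]
[40.58  0.05 -0.1 ]
```

```bash
python3 -c "
from plant import robot
print(robot.job_done())"
```

```text
the job is handed in; nothing more can be done
None
```

The strainer is seated in the neck, both clamp jaws are shut, and the bolt and cam lever measured home within about 0.1 rad in the last wrist image; I handed the job in at about 61 s, with no verdict returned.

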